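# Set the nail lamp's timer dial and start it

### The job

Set the timer of the nail lamp on the dressing table: with a fingertip, push its big round dial clockwise until the dial's index mark lines up with the one long line on the scale ring around it, and leave it there. Only then press the lamp's round start button fully down with a fingertip and let it come back up. Nothing needs gripping: do not pick up, knock over or push away the cosmetics standing around and on the lamp.

Things in the scene. Friction and masses are not known exactly. Their poses are not given: they have to be found in the camera images.
- lamp: White nail lamp, fixed to the table, a hollow box 210 mm (x) by 260 mm (y) with its flat roof 85 mm above the table; its mouth faces its -x side (towards the robot). Origin at the centre of its underside, z up. On the roof are the dial with its scale ring, to the right (lamp -y) of them the start button, and a loose nail-polish bottle.
- dial (a joint): Angle of the timer dial in rad, 0 to 2.9, growing as the dial turns clockwise seen from above. Upright axis. It starts between 0 and 0.6, and the long line is always 0.4 to 2.6 rad clockwise of the mark. It stays where it is left and needs about 0.09 N m to turn (2.5 N at 36 mm from the axis).
- dial_axis (a point): Point on the dial's axis at the height of its top face, 28 mm above the lamp's roof. The dial is a disc 100 mm across; a wedge-shaped notch of 120 degrees is cut from it, with a darker floor, from the axis out to the rim and open outwards, 20 mm deep (its floor is 8 mm above the roof). The notch lies opposite the index mark. A fingertip put down in the notch turns the dial by pushing sideways on one of the notch's two flat radial walls.
- dial_notch (a point): Point on the floor of the dial's notch, midway between its two walls, 36 mm from the axis; it turns with the dial. Each wall is 31 mm away from it.
- dial_mark (a point): Outer end of the dial's index mark: a single dark straight line 4 mm wide on the dial's top face, running outwards from 14 mm off the axis to the rim. This point is on the rim, 50 mm from the axis, opposite the notch; it turns with the dial.
- scale: Flat light-grey scale ring 144 mm across and 3 mm thick round the dial, fixed to the lamp's roof (it does not turn), with short thin dark lines (6 mm) every 15 degrees over most of it and one single long, broad dark line (19 mm long, 4 mm wide). Origin on the dial's axis at roof height; its x axis points along the long line, z up.
- long_line (a point): Where the index mark belongs: the point 50 mm from the dial's axis in the direction of the long line, just at the line's inner end, 3 mm above the roof. The mark is lined up when it is straight above this point.
- start (a joint): Travel of the round start button in m: 0 up, 0.006 fully down. It springs back; 5 N holds it fully down.
- start_top (a point): Centre of the top of the start button: a white round cap 28 mm across standing 10 mm out of a round grey housing 44 mm across; its top is 22 mm above the lamp's roof when up.
- polish_a: Nail-polish bottle standing on the lamp's roof, 28 mm across, 62 mm tall. Leave it alone. Origin at the centre of its underside, z up.
- polish_b: Nail-polish bottle beside the lamp, 28 mm across, 62 mm tall. Leave it alone. Origin at the centre of its underside, z up.
- lipstick: Closed lipstick standing in front of the lamp, 26 mm across, 80 mm tall. Leave it alone. Origin at the centre of its underside, z up.
- cream: Round glass cream jar in front of the lamp, 56 mm across, 42 mm tall. Leave it alone. Origin at the centre of its underside, z up.
- perfume: Square perfume bottle beside the lamp, 34 x 50 mm, 106 mm tall. Leave it alone. Origin at the centre of its underside, z up.
- palette: Flat black eye-shadow palette beside the lamp, 120 x 75 x 12 mm. Leave it alone. Origin at the centre of its underside, z up.
- nail_file: Flat pinkish nail file lying on the table right of the lamp, 148 x 18 x 5 mm, long along its x axis. Leave it alone. Origin at the centre of its underside, z up.

How it is judged:
By the outcome, as a careful person would: the job done as asked, in the order asked, and still so for the second after the job is handed in, with the robot touching nothing.
It also fails if it takes over 48 s, if anything falls off the work surface, if the arm or the gripper's body presses on something with over 40 N, if the wrist force passes 120 N, or if a joint passes its speed limit or range.

### The arm

A 6-joint arm with a two-finger parallel gripper is mounted at the origin on the work surface. World frame = base frame: x ahead of the robot, y to its left, z up, the work surface at z = 0. Lengths are in m, angles in degrees, forces in N, time in s.
With the tool pointing down it reaches from about 0.35 to 0.875 m from the base axis. Payload 4.2 kg.
Tool frame: the origin (TCP) lies midway between the tips of the shut fingers; the grasp point (between the pads) lies 19 mm behind it; z points along the fingers, y is the line along which they close (so a half turn about z gives the same grasp; the last joint's range is limited). The gripper opens to 87 mm and grips with 3 to 60 N. Pads are 19 mm wide; open, the fingers measure 117 mm over their backs; the gripper's body (75 mm by 190 mm) begins 51 mm behind the grasp point.
Start: joints at [89.874, 22.042, 0.453, 0, -68.411, -14.817], TCP at [0.161, 0.604, 0.188] pointing down, gripper open.
Joint ranges: [-179.83, 179.83], [-69.29, 118.12], [-61.27, 80.66], [-181.25, 117.63], [-171.15, -9.14], [-177.46, 177.46]. Speed limits (degrees/s): [159.86, 159.86, 180, 180, 180, 180].

### API

Orientations are given as a 3x3 rotation matrix whose columns are the frame's x, y, z axes.
In Python, from station import sense, capture, camera_params, finish_job gives the robot as it stands.
- The arm moves only by the tool drive_tool, never from a script. Its argument "rows" is a list of rows, each an object of numbers: "tx", "ty", "tz": the shift along the tool's x, y, z in cm; "ax", "ay", "az": the turn, a rotation vector about the tool's x, y, z in rad; "claw": the finger opening in cm, from 0 to 8.7. In form: [{"tx": .., "ty": .., "tz": .., "ax": .., "ay": .., "az": .., "claw": ..}, ...]. A call has 1 to 10 rows; each row shifts and turns the commanded pose from where the row before left it, along the tool's axes as they then stand; what a row does not reach is not made up. A row lasts 1/12 s, in which the tool goes at most 41.7 mm and 7.16 degrees, less where a joint would pass 70% of its speed; a pose out of reach is approached as far as the arm can. A call with a gripper value outside its range is refused whole. The fingers move at their own pace and stop on an object; the grip force is fixed at half the most. Time passes only in rows, so rows that do not move let the fingers close. It gives the time, the measured TCP pose, the force, the opening and the grip force at its end, in the units of the state.
- sense(): the state, without advancing time (a new reading comes with each control period).
- capture(name): name is "scene" or "top" or "wrist"; returns (picture, depth): 420x560x3 uint8, red, green, blue; 420x560 float32, m along the optical axis (not along the pixel's ray), 0 where there is no reading.
- camera_params(name): a dict with "intrinsics" (3x3 intrinsics, pixels), "R" (3x3) and "t" (3): a world point X has camera coordinates R X + t; the wrist camera has in their place "tool_from_camera" (4x4, takes a point from camera to tool coordinates, whose origin is the TCP and whose axes are the flange's). Camera axes: x right, y down, z forward; pixel columns grow to the right and rows downward; lengths in m; the calibration is good to about 2 mm. A picture is of the moment at which its call begins: read the wrist's pose just before it. camera_params takes no time and is no camera call.
- finish_job(): hands the job in; it is judged then, once.
The state is a dict: "time_s": time; "joints": joint angles; "joint_velocities": joint speeds; "effort": joint torques, N m; "tcp_pos": TCP position; "ee_rot": TCP orientation; "wrist_force": force on the tool from outside, world axes, zero at the start; "moment": the same for the moment, N m; "gripper_width": opening from 0.0 (shut) to 1.0 (fully open); "gripper_force": force on a finger pad.
Only numpy, scipy, OpenCV 4.12 (cv2) and the standard library are available. Lean on these libraries where they do the work, as an engineer would, in place of code of your own. Each camera call takes 0.05 s, during which the arm holds its last target. There are 200 camera calls.

## Working session

There is one attempt and no reset: what is moved stays moved. The work goes in short steps, Python scripts to look and compute and a tool call to move; the robot and the scene stay as the last step left them, time stands still between calls to the robot, and variables do not carry over. Pictures are saved under pics/ and viewed, at most 10 in all, crops included, and the job is handed in when it is done.

Besides the shell and the picture viewer there is one more tool, called after "Emit:" by a JSON object that holds its "method" and its "body", one argument or row to a line. drive_tool: Moves the arm, as the interface text tells. Its arguments: {"type":"object","properties":{"rows":{"type":"array"}},"required":["rows"]}

```bash
mkdir -p pics; cat > h.py <<'E'
import numpy as np, cv2
from station import *
def grab(n,f):
    s=sense(); p,d=capture(n); cv2.imwrite(f'pics/{f}.png',p[:,:,::-1]); np.savez(f'pics/{f}.npz',p=p,d=d,tp=s['tcp_pos'],R=s['ee_rot']); return p,d
def world(n,d,uv,pose=None):
    c=camera_params(n); K=np.array(c['intrinsics']); uv=np.atleast_2d(uv).astype(float)
    z=np.array([d[int(v),int(u)] for u,v in uv]); X=np.c_[(uv[:,0]-K[0,2])/K[0,0]*z,(uv[:,1]-K[1,2])/K[1,1]*z,z]
    if n=='wrist':
        T=np.array(c['tool_from_camera']); X=X@T[:3,:3].T+T[:3,3]; return X@np.array(pose[1]).T+pose[0]
    return (X-np.array(c['t']))@np.array(c['R'])
E
python3 -c "
from h import *
grab('top','t1');grab('scene','s1');s=sense();print(s['time_s'],s['tcp_pos'],s['ee_rot'],camera_params('wrist')['tool_from_camera'])"
```

```text
0.1 [0.16096999 0.60327354 0.1867765 ] [[ 9.66150865e-01 -2.57977418e-01 -3.98016573e-04]
 [-2.57977698e-01 -9.66148904e-01 -1.95016866e-03]
 [ 1.18556200e-04  1.98683653e-03 -9.99998019e-01]] [[ 5.73914474e-06 -9.69820837e-01 -2.43818672e-01  6.69210719e-02]
 [ 9.99999655e-01 -1.96919089e-04  8.06810148e-04 -4.05967149e-04]
 [-8.30473844e-04 -2.43818592e-01  9.69820501e-01 -1.97480653e-01]
 [ 0.00000000e+00  0.00000000e+00  0.00000000e+00  1.00000000e+00]]
```

View pics/t1.png

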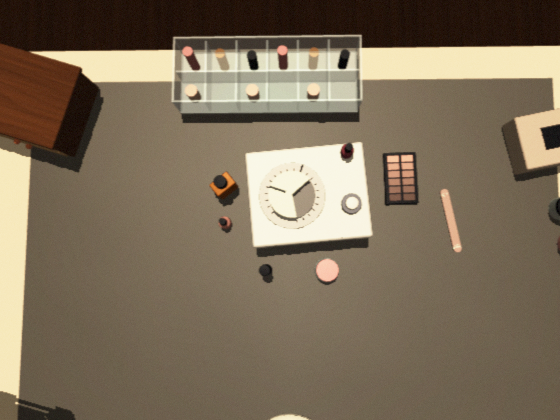

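View pics/s1.png

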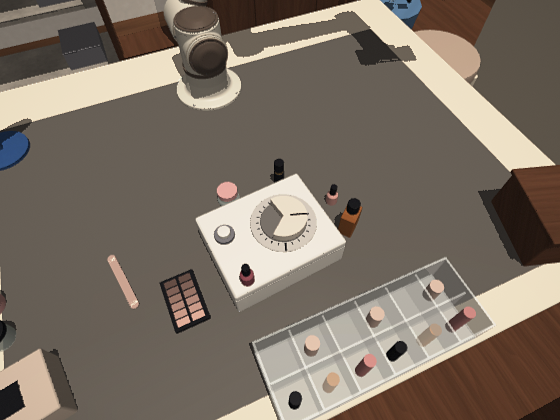

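```bash
python3 -c "
from h import *
z=np.load('pics/t1.npz');p,d=z['p'],z['d']
c=cv2.resize(p[135:255,240:380],None,fx=5.5,fy=4.95,interpolation=cv2.INTER_CUBIC);c=cv2.resize(p[135:255,235:375],None,fx=5,fy=5,interpolation=cv2.INTER_CUBIC)
cv2.imwrite('pics/t1c.png',c[:,:,::-1])
z=np.load('pics/s1.npz');p=z['p']
uv=[(250,152),(363,147),(369,237),(252,244),(292,196),(280,200),(301,202),(350,203),(347,150),(302,168),(270,187),(265,270),(327,270),(222,184),(225,222)]
for a,b in zip(uv,world('top',d,uv)):print(a,b.round(4))
"
```

```text
(250, 152) [0.6776 0.085  0.0808]
(363, 147) [ 0.688  -0.1629  0.0777]
(369, 237) [ 0.4916 -0.1755  0.0591]
(252, 244) [0.4779 0.0861 0.0022]
(292, 196) [ 0.576  -0.0072  0.1126]
(280, 200) [0.5679 0.0182 0.11  ]
(301, 202) [ 0.566  -0.0265  0.0874]
(350, 203) [ 0.5615 -0.1297  0.1063]
(347, 150) [ 0.6688 -0.1215  0.1364]
(302, 168) [ 0.6401 -0.0289  0.0881]
(270, 187) [0.5954 0.0393 0.112 ]
(265, 270) [0.42   0.0514 0.0776]
(327, 270) [ 0.4192 -0.0843  0.0395]
(222, 184) [0.603  0.1422 0.1064]
(225, 222) [0.5247 0.1409 0.0636]
```

View pics/t1c.png

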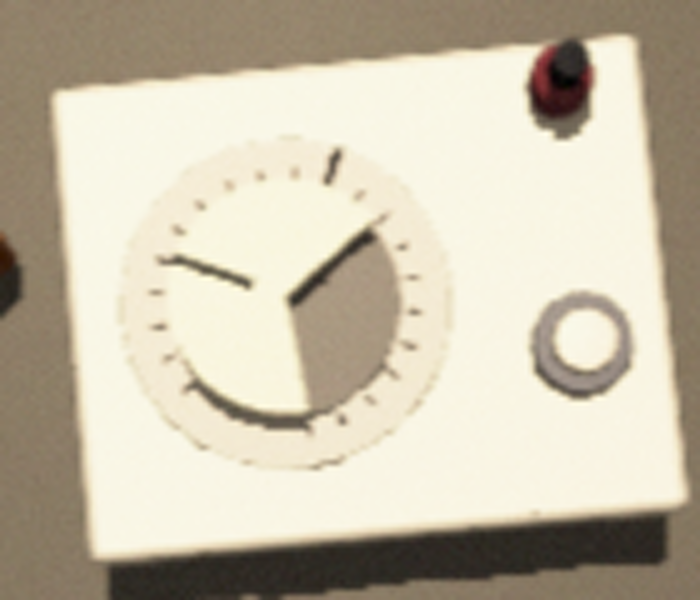

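```bash
cat >> h.py <<'E'
def plane(n,uv,z,pose=None):
    c=camera_params(n); K=np.array(c['intrinsics']); uv=np.atleast_2d(uv).astype(float)
    r=np.c_[(uv-K[[0,1],[2,2]])/K[[0,1],[0,1]],np.ones(len(uv))]
    if n=='wrist':
        T=np.array(c['tool_from_camera']);R=np.array(pose[1]); r=r@T[:3,:3].T@R.T; o=R@T[:3,3]+pose[0]
    else: r=r@np.array(c['R']); o=-np.array(c['R']).T@np.array(c['t'])
    return o+r*((z-o[2])/r[:,2])[:,None]
E
python3 -c "
from h import *
f=lambda L,z:plane('top',[(234.6+x/5,134.6+y/5) for x,y in L],z)[:,:2]
A=f([(286.5,303.5),(120,303),(453,303),(286,137),(286,470)],.088);print('axis',A.round(4))
L=f([(338,150),(330,184)],.088);M=f([(250,285),(165,258)],.113)
ang=lambda v:np.degrees(np.arctan2(v[1],v[0]))
print(L.round(4),M.round(4));print('line',ang(L[0]-L[1]),ang(L.mean(0)-A[0]),'mark',ang(M[1]-M[0]),ang(M[1]-A[0]))
W=f([(290,300),(308,410),(380,218)],.113);print(W.round(4),ang(W[1]-W[0]),ang(W[2]-W[0]))
print('button',f([(585,338)],.107))
print('polish',f([(570,57)],.147), 'corners',f([(55,92),(635,37),(687,505),(92,557)],.085).round(4))
"
```

```text
axis [[ 0.5805 -0.0069]
 [ 0.581   0.0652]
 [ 0.5805 -0.0786]
 [ 0.6535 -0.0068]
 [ 0.5086 -0.0065]]
[[ 0.6476 -0.0294]
 [ 0.6327 -0.0258]] [[0.5854 0.0084]
 [0.597  0.0444]]
line -13.287904643188192 -19.17003369148756 mark 72.07491206386624 72.20229365404741
[[ 0.5789 -0.0085]
 [ 0.5324 -0.0159]
 [ 0.6137 -0.0466]] -170.89487482478862 -47.594525855485806
button [[ 0.56312029 -0.13296433]]
polish [[ 0.67486614 -0.12376137]] corners [[ 0.6745  0.0943]
 [ 0.6975 -0.159 ]
 [ 0.4935 -0.178 ]
 [ 0.4714  0.0769]]
```

Emit:
{"method": "drive_tool", "body": {
  "rows": [
    {"tz":-2,"tx":2,"ty":2,"claw":0},
    {"tz":-1,"tx":2.5,"ty":2.3,"claw":0},
    {"tx":2.7,"ty":2.5,"claw":0},
    {"tx":2.7,"ty":2.5,"claw":0},
    {"tx":2.7,"ty":2.5,"claw":0},
    {"tx":2.7,"ty":2.5,"claw":0},
    {"tx":2.7,"ty":2.5,"claw":0},
    {"tx":2.7,"ty":2.5,"claw":0},
    {"tx":2.7,"ty":2.5,"claw":0},
    {"tx":2.7,"ty":2.5,"claw":0}
  ]
}}

```text
invalid input at $.rows[0]: expected keys tx, ty, tz, ax, ay, az, claw
```

Emit:
{"method": "drive_tool", "body": {
  "rows": [
    {"tx":2.7,"ty":2.5,"claw":0},
    {"tx":2.7,"ty":2.5,"claw":0},
    {"tx":2.7,"ty":2.5,"claw":0},
    {"tx":2.7,"ty":2.5,"claw":0},
    {"tx":2.7,"ty":2.5,"claw":0},
    {"tx":2.7,"ty":2.5,"claw":0},
    {"tx":2.7,"ty":2.5,"claw":0},
    {"tx":2.7,"ty":2.5,"claw":0},
    {"tx":2.7,"ty":2.5,"claw":0},
    {"claw":0}
  ]
}}

```text
invalid input at $.rows[0]: expected keys tx, ty, tz, ax, ay, az, claw
```

Emit:
{"method": "drive_tool", "body": {
  "rows": [
    {"tx":2,"ty":2,"tz":-2,"ax":0,"ay":0,"az":0,"claw":0},
    {"tx":2.5,"ty":2.3,"tz":-1,"ax":0,"ay":0,"az":0,"claw":0},
    {"tx":2.7,"ty":2.5,"tz":0,"ax":0,"ay":0,"az":0,"claw":0},
    {"tx":2.7,"ty":2.5,"tz":0,"ax":0,"ay":0,"az":0,"claw":0},
    {"tx":2.7,"ty":2.5,"tz":0,"ax":0,"ay":0,"az":0,"claw":0},
    {"tx":2.7,"ty":2.5,"tz":0,"ax":0,"ay":0,"az":0,"claw":0},
    {"tx":2.7,"ty":2.5,"tz":0,"ax":0,"ay":0,"az":0,"claw":0},
    {"tx":2.7,"ty":2.5,"tz":0,"ax":0,"ay":0,"az":0,"claw":0},
    {"tx":2.7,"ty":2.5,"tz":0,"ax":0,"ay":0,"az":0,"claw":0},
    {"tx":2.7,"ty":2.5,"tz":0,"ax":0,"ay":0,"az":0,"claw":0}
  ]
}}

```text
time_s: 0.93
tcp_pos: [0.351, 0.2999, 0.2176]
ee_rot: [[0.966, -0.257, -0.0], [-0.257, -0.966, -0.0], [-0.0, 0.0, -1.0]]
wrist_force: [0.5, 0.3, 0.4]
gripper_width: 0.328
gripper_force: 0.0
```

Emit:
{"method": "drive_tool", "body": {
  "rows": [
    {"tx":2.8,"ty":2.6,"tz":0,"ax":0,"ay":0,"az":0,"claw":0},
    {"tx":2.8,"ty":2.6,"tz":0,"ax":0,"ay":0,"az":0,"claw":0},
    {"tx":2.8,"ty":2.6,"tz":0,"ax":0,"ay":0,"az":0,"claw":0},
    {"tx":2.8,"ty":2.6,"tz":0,"ax":0,"ay":0,"az":0,"claw":0},
    {"tx":2.8,"ty":2.6,"tz":0,"ax":0,"ay":0,"az":0,"claw":0},
    {"tx":2.8,"ty":2.6,"tz":0,"ax":0,"ay":0,"az":0,"claw":0},
    {"tx":2.8,"ty":2.6,"tz":0,"ax":0,"ay":0,"az":0,"claw":0},
    {"tx":2.8,"ty":2.6,"tz":0,"ax":0,"ay":0,"az":0,"claw":0},
    {"tx":2.6,"ty":2.4,"tz":0,"ax":0,"ay":0,"az":0,"claw":0},
    {"tx":1,"ty":1,"tz":0,"ax":0,"ay":0,"az":0,"claw":0}
  ]
}}

```text
time_s: 1.77
tcp_pos: [0.5408, -0.0024, 0.2169]
ee_rot: [[0.965, -0.261, -0.001], [-0.261, -0.965, -0.001], [-0.001, 0.001, -1.0]]
wrist_force: [-0.3, 0.3, -0.7]
gripper_width: 0.004
gripper_force: 0.0
```

```bash
python3 -c "
from h import *
p,d=grab('wrist','w1');s=sense();print(s['time_s'],s['tcp_pos'],s['joints'])"
```

```text
1.8167 [ 0.54097903 -0.00288156  0.2166688 ] [ 1.69070858e+01  1.27351867e+01 -8.65039789e+00  5.13320438e-02
 -6.87119987e+01  5.78652875e+01]
```

View pics/w1.png

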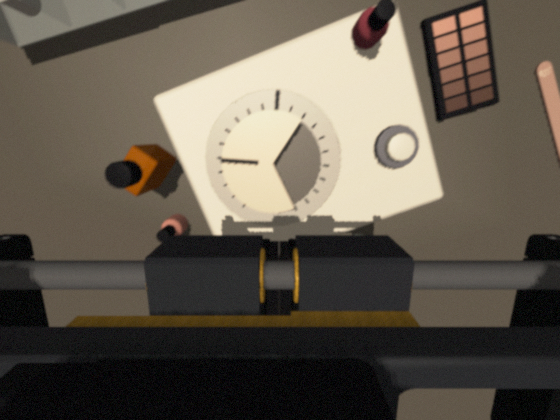

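```bash
python3 -c "
from h import *
z=np.load('pics/w1.npz');pose=(z['tp'],z['R']);P=lambda uv,h:plane('wrist',uv,h,pose)[:,:2]
print(P([(206,157),(340,157),(273,89)],.088).round(4))
ang=lambda v:np.degrees(np.arctan2(v[1],v[0]))
L=P([(277,92),(277,107)],.088);M=P([(258,162),(222,160)],.113);W=P([(275,162),(300,124),(295,208)],.113);B=P([(402,147)],.107)
print(L,M,W,B,ang(L[0]-L[1]),ang(M[1]-M[0]),ang(W[1]-W[0]),ang(W[2]-W[0]))
for A in [(.5805,-.0068)]: print(ang(L.mean(0)-A),ang(M[1]-A))
print(world('wrist',z['d'],[(402,147),(250,140),(292,170),(400,180)],pose).round(4))
g=cv2.cvtColor(z['p'][80:240,190:350],cv2.COLOR_RGB2BGR);cv2.imwrite('pics/w1c.png',cv2.resize(g,None,fx=3.7,fy=3.7,interpolation=2))
"
```

```text
[[ 0.6053  0.0597]
 [ 0.5682 -0.077 ]
 [ 0.6516 -0.0265]]
[[ 0.64781725 -0.02963046]
 [ 0.63402151 -0.02587736]] [[0.58740611 0.00601888]
 [0.5984716  0.03947519]] [[ 0.5830508  -0.0100643 ]
 [ 0.61133838 -0.04247491]
 [ 0.53306395 -0.01748037]] [[ 0.56393012 -0.1349627 ]] -15.218872427428384 71.69864327524213 -48.88595245355465 -171.56112971291526
-19.126943869697968 68.77563628556462
[[ 0.564  -0.1347  0.1078]
 [ 0.6096  0.0076  0.1131]
 [ 0.5688 -0.0245  0.093 ]
 [ 0.527  -0.135   0.086 ]]
```

View pics/w1c.png

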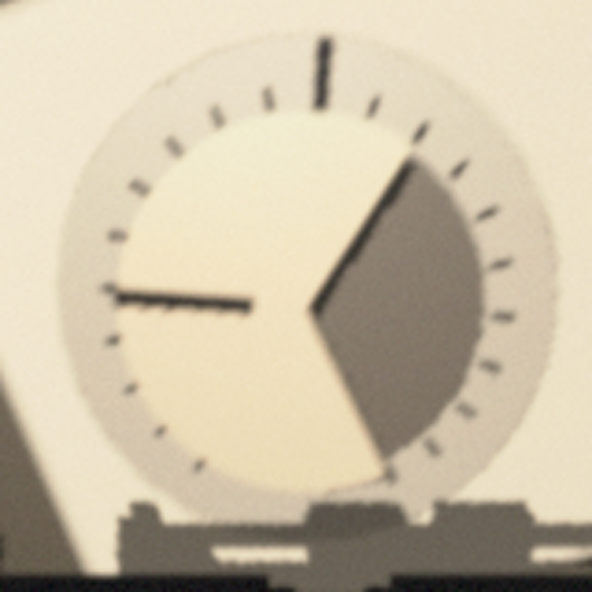

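Emit:
{"method": "drive_tool", "body": {
  "rows": [
    {"tx":1.95,"ty":1.55,"tz":0,"ax":0,"ay":0,"az":0,"claw":0},
    {"tx":1.95,"ty":1.5,"tz":0,"ax":0,"ay":0,"az":0,"claw":0},
    {"tx":0,"ty":0,"tz":1.5,"ax":0,"ay":0,"az":0.107,"claw":0},
    {"tx":0,"ty":0,"tz":1.5,"ax":0,"ay":0,"az":0.107,"claw":0},
    {"tx":0,"ty":0,"tz":1.5,"ax":0,"ay":0,"az":0.107,"claw":0},
    {"tx":0,"ty":0,"tz":2,"ax":0,"ay":0,"az":0,"claw":0},
    {"tx":0,"ty":0,"tz":1.5,"ax":0,"ay":0,"az":0,"claw":0},
    {"tx":0,"ty":0,"tz":0.5,"ax":0,"ay":0,"az":0,"claw":0},
    {"tx":0,"ty":0,"tz":0,"ax":0,"ay":0,"az":0,"claw":0}
  ]
}}

```text
time_s: 2.57
tcp_pos: [0.5679, -0.0385, 0.1311]
ee_rot: [[0.836, -0.549, -0.004], [-0.549, -0.836, -0.001], [-0.003, 0.003, -1.0]]
wrist_force: [0.3, 1.0, 0.1]
gripper_width: 0.007
gripper_force: 0.0
```

Emit:
{"method": "drive_tool", "body": {
  "rows": [
    {"tx":0.4,"ty":0.2,"tz":0.5,"ax":0,"ay":0,"az":0,"claw":0},
    {"tx":0,"ty":0,"tz":1.0,"ax":0,"ay":0,"az":0,"claw":0},
    {"tx":0,"ty":0,"tz":1.0,"ax":0,"ay":0,"az":0,"claw":0},
    {"tx":0,"ty":0,"tz":0.6,"ax":0,"ay":0,"az":0,"claw":0},
    {"tx":0,"ty":0,"tz":0,"ax":0,"ay":0,"az":0,"claw":0},
    {"tx":0,"ty":0,"tz":0,"ax":0,"ay":0,"az":0,"claw":0}
  ]
}}

```text
time_s: 3.07
tcp_pos: [0.5713, -0.0426, 0.1012]
ee_rot: [[0.836, -0.549, -0.001], [-0.549, -0.836, -0.0], [-0.001, 0.001, -1.0]]
wrist_force: [0.2, -0.3, 0.1]
gripper_width: 0.008
gripper_force: 0.0
```

Emit:
{"method": "drive_tool", "body": {
  "rows": [
    {"tx":-0.352,"ty":0.074,"tz":0,"ax":0,"ay":0,"az":0.1,"claw":0},
    {"tx":-0.352,"ty":0.074,"tz":0,"ax":0,"ay":0,"az":0.1,"claw":0},
    {"tx":-0.352,"ty":0.074,"tz":0,"ax":0,"ay":0,"az":0.1,"claw":0},
    {"tx":-0.352,"ty":0.074,"tz":0,"ax":0,"ay":0,"az":0.1,"claw":0},
    {"tx":-0.352,"ty":0.074,"tz":0,"ax":0,"ay":0,"az":0.1,"claw":0},
    {"tx":-0.352,"ty":0.074,"tz":0,"ax":0,"ay":0,"az":0.1,"claw":0},
    {"tx":-0.352,"ty":0.074,"tz":0,"ax":0,"ay":0,"az":0.1,"claw":0},
    {"tx":-0.352,"ty":0.074,"tz":0,"ax":0,"ay":0,"az":0.1,"claw":0},
    {"tx":-0.352,"ty":0.074,"tz":0,"ax":0,"ay":0,"az":0.1,"claw":0},
    {"tx":-0.352,"ty":0.074,"tz":0,"ax":0,"ay":0,"az":0.1,"claw":0}
  ]
}}

```text
time_s: 3.9
tcp_pos: [0.5485, -0.0169, 0.1025]
ee_rot: [[-0.016, -1.0, 0.001], [-1.0, 0.016, 0.0], [-0.0, -0.001, -1.0]]
wrist_force: [0.5, 0.2, -0.7]
gripper_width: 0.002
gripper_force: 0.0
```

```bash
cat > st.py <<'E'
from h import *
s=sense();t=np.array(s['tcp_pos']);R=np.array(s['ee_rot']);v=t[:2]-[.582,-.0085]
print(s['time_s'],t,'r',np.hypot(*v),'phi',np.degrees(np.arctan2(v[1],v[0])),'ytool',np.degrees(np.arctan2(R[1,1],R[0,1])),'F',s['wrist_force'],s['joints'])
E
python3 st.py
```

```text
3.9 [ 0.54847296 -0.01693312  0.1024674 ] r 0.03457137483934506 phi -165.88118652092786 ytool 179.09741487512682 F [ 0.54191024  0.17982476 -0.69757665] [ 1.51717301e+01  1.91312372e+01 -1.73207085e+01  1.78520500e-02
 -5.34671945e+01 -1.60849259e+01]
```

Emit:
{"method": "drive_tool", "body": {
  "rows": [
    {"tx":-0.352,"ty":0.074,"tz":0,"ax":0,"ay":0,"az":0.1,"claw":0},
    {"tx":-0.352,"ty":0.074,"tz":0,"ax":0,"ay":0,"az":0.1,"claw":0},
    {"tx":-0.352,"ty":0.074,"tz":0,"ax":0,"ay":0,"az":0.1,"claw":0},
    {"tx":-0.352,"ty":0.074,"tz":0,"ax":0,"ay":0,"az":0.1,"claw":0},
    {"tx":-0.352,"ty":0.074,"tz":0,"ax":0,"ay":0,"az":0.1,"claw":0}
  ]
}}

```text
time_s: 4.32
tcp_pos: [0.5486, 0.0009, 0.1025]
ee_rot: [[-0.493, -0.87, 0.001], [-0.87, 0.493, 0.0], [-0.001, -0.001, -1.0]]
wrist_force: [0.6, -0.9, 0.7]
gripper_width: -0.0
gripper_force: 0.0
```

```bash
python3 st.py; python3 -c "
from h import *
p,d=grab('wrist','w2');q,_=grab('scene','s2')
a=cv2.resize(q[160:270,180:360],(560,342),interpolation=2)
cv2.imwrite('pics/c2.png',cv2.resize(np.vstack([p[:250],a])[:,:,::-1],None,fx=1,fy=1))"
```

```text
4.3167 [0.54861392 0.0009314  0.10245742] r 0.03469267470333914 phi 164.22527283808756 ytool 150.4498254633251 F [ 0.58009795 -0.85103655  0.65926798] [ 1.70396642e+01  1.91214122e+01 -1.73365024e+01  1.50102220e-02
 -5.34609765e+01 -4.65987384e+01]
```

View pics/c2.png

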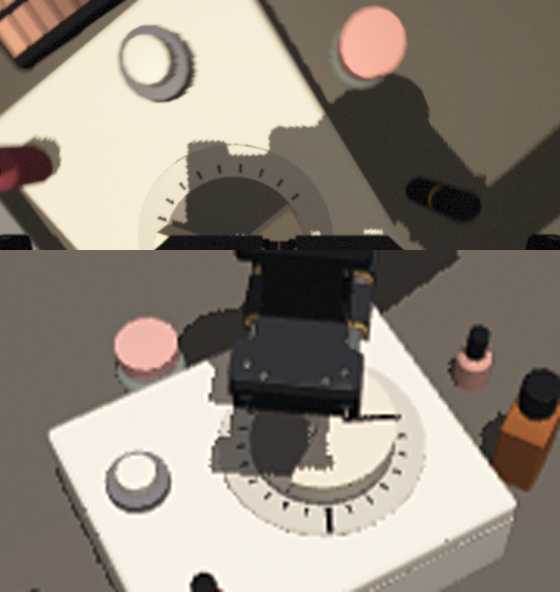

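```bash
python3 -c "
from h import *
ang=lambda v:np.degrees(np.arctan2(v[1],v[0]))
for f in ['s1','s2']:
    z=np.load(f'pics/{f}.npz');p=z['p'].astype(int);K=None
    # angular darkness sampling on dial top, r 20-46mm
    c=camera_params('scene');K=np.array(c['intrinsics']);R=np.array(c['R']);t=np.array(c['t'])
    A=np.array([.582,-.0085]);g=p.sum(2)
    best=[]
    for a in range(-180,180,3):
        rr=np.linspace(.03,.047,9);X=np.c_[A[0]+rr*np.cos(np.radians(a)),A[1]+rr*np.sin(np.radians(a)),np.full(9,.113)]
        x=X@R.T+t;u=x@K.T;u=u[:,:2]/u[:,2:]
        best.append((a,int(np.mean([g[int(round(v)),int(round(w))] for w,v in u]))))
    print(f,best)
"
```

```text
s1 [(-180, 666), (-177, 622), (-174, 427), (-171, 283), (-168, 343), (-165, 327), (-162, 357), (-159, 470), (-156, 475), (-153, 464), (-150, 453), (-147, 439), (-144, 370), (-141, 397), (-138, 437), (-135, 424), (-132, 431), (-129, 406), (-126, 342), (-123, 424), (-120, 388), (-117, 393), (-114, 384), (-111, 362), (-108, 385), (-105, 363), (-102, 371), (-99, 333), (-96, 331), (-93, 332), (-90, 338), (-87, 338), (-84, 338), (-81, 339), (-78, 339), (-75, 339), (-72, 339), (-69, 339), (-66, 338), (-63, 338), (-60, 339), (-57, 338), (-54, 337), (-51, 333), (-48, 368), (-45, 528), (-42, 665), (-39, 635), (-36, 653), (-33, 661), (-30, 661), (-27, 662), (-24, 662), (-21, 663), (-18, 662), (-15, 662), (-12, 661), (-9, 661), (-6, 663), (-3, 662), (0, 662), (3, 663), (6, 662), (9, 663), (12, 662), (15, 663), (18, 663), (21, 663), (24, 663), (27, 663), (30, 663), (33, 662), (36, 662), (39, 663), (42, 662), (45, 662), (48, 662), (51, 661), (54, 661), (57, 661), (60, 662), (63, 665), (66, 670), (69, 630), (72, 311), (75, 138), (78, 434), (81, 633), (84, 659), (87, 664), (90, 662), (93, 660), (96,
[... 1048 characters left out ...]
, 613), (-3, 679), (0, 693), (3, 694), (6, 692), (9, 693), (12, 692), (15, 693), (18, 692), (21, 693), (24, 692), (27, 693), (30, 692), (33, 693), (36, 693), (39, 692), (42, 692), (45, 692), (48, 691), (51, 690), (54, 691), (57, 690), (60, 691), (63, 695), (66, 700), (69, 664), (72, 335), (75, 151), (78, 430), (81, 636), (84, 648), (87, 647), (90, 563), (93, 558), (96, 540), (99, 479), (102, 419), (105, 389), (108, 308), (111, 231), (114, 174), (117, 125), (120, 143), (123, 158), (126, 153), (129, 177), (132, 195), (135, 162), (138, 160), (141, 156), (144, 194), (147, 199), (150, 168), (153, 151), (156, 154), (159, 152), (162, 153), (165, 152), (168, 154), (171, 157), (174, 140), (177, 142)]
```

```bash
python3 -c "
from h import *
z=np.load('pics/w2.npz');pose=(z['tp'],z['R']);d=z['d'];T=np.array(camera_params('wrist')['tool_from_camera'])
uv=[(u,v) for v in range(200,330,3) for u in range(200,360,4)]
W=world('wrist',d,uv,pose)
C=(W-pose[0])@pose[1]
for u in (250,262,270,280,290,298,310): 
  print(u,[(v,tuple((1000*C[uv.index((u,v))]).round().astype(int))) for v in range(215,290,6) if (u,v) in uv])
print(np.array(camera_params('wrist')['intrinsics']))
K=np.array(camera_params('wrist')['intrinsics']);x=(np.linalg.inv(T)@[0,0,0,1])[:3];print('TCP px',K@x/x[2])
"; python3 -c "
from h import *
z=np.load('pics/s2.npz');d=z['d'];uv=[(u,v) for v in range(160,225,3) for u in range(250,310,2)]
W=world('scene',d,uv)
k=(W[:,0]<.57)&(W[:,2]>.08)
print(np.c_[np.array(uv)[k],(1000*W[k]).round()].astype(int)[::6].tolist())"
```

```text
250 []
262 []
270 []
280 [(215, (np.int64(17), np.int64(0), np.int64(-10))), (221, (np.int64(14), np.int64(0), np.int64(-11))), (227, (np.int64(10), np.int64(0), np.int64(-12))), (233, (np.int64(6), np.int64(0), np.int64(-11))), (239, (np.int64(2), np.int64(0), np.int64(-12))), (245, (np.int64(9), np.int64(0), np.int64(-42))), (251, (np.int64(9), np.int64(0), np.int64(-50))), (257, (np.int64(9), np.int64(0), np.int64(-60))), (263, (np.int64(33), np.int64(0), np.int64(-120))), (269, (np.int64(31), np.int64(0), np.int64(-122))), (275, (np.int64(30), np.int64(0), np.int64(-122))), (281, (np.int64(29), np.int64(0), np.int64(-124))), (287, (np.int64(26), np.int64(0), np.int64(-122)))]
290 []
298 []
310 []
[[304.10273047   0.         278.6404428 ]
 [  0.         304.10273047 213.20757879]
 [  0.           0.           1.        ]]
TCP px [279.41641139 236.3246073    1.        ]
[[300, 160, 549, 44, 231], [262, 169, 539, -30, 230], [262, 172, 547, -33, 232], [300, 178, 488, 80, 84], [260, 184, 563, -44, 219], [302, 187, 514, 73, 85], [302, 190, 522, 69, 86], [300, 193, 526, 62, 83], [252, 196, 492, -42, 86], [308, 196, 542, 75, 84], [304, 199, 547, 62, 87], [300, 202, 566, 42, 113], [252, 205, 515, -50, 86], [254, 208, 524, -49, 85], [250, 214, 534, -63, 85], [262, 214, 550, -40, 93], [274, 214, 560, -16, 92], [256, 217, 548, -54, 87], [268, 217, 562, -31, 93], [252, 220, 552, -65, 88], [264, 220, 564, -42, 91], [256, 223, 563, -60, 88]]
```

```bash
python3 -c "
from h import *
np.set_printoptions(linewidth=250)
z=np.load('pics/w2.npz');pose=(z['tp'],z['R']);d=z['d']
for v in (225,231,237,243,249,258):
  C=(world('wrist',d,[(u,v) for u in range(200,361,8)],pose)-pose[0])@pose[1]
  print(v);print((1000*C).round().astype(int).T)
cv2.imwrite('pics/w2c.png',cv2.resize(np.clip(z['p'][195:335,180:380,::-1].astype(float)*1.6,0,255).astype(np.uint8),None,fx=4,fy=4,interpolation=2))
"
```

```text
225
[[  6   5   5   5   5   6   6   5   8  11  11  11  11   4   4   4   4   3   3   3   3]
 [-56 -51 -45 -39 -34 -28 -22 -17 -10  -5   0   5  11  18  24  29  35  42  48  53  59]
 [  8   9   9  10  10   8   8   9   0 -10 -10 -11 -11  14  15  15  14  18  17  16  17]]
231
[[  1   1   1   1   1   1   1   3   7   7   7   7   7  -1   0   0   0  -2  -1  -2  -1]
 [-56 -51 -45 -39 -34 -28 -22 -16 -10  -5   0   5  11  18  24  29  35  42  47  54  59]
 [  9   8   9   9   9   8   9   1 -10 -11 -12 -11 -11  14  14  13  14  17  16  17  17]]
237
[[  37   37   38   37   37   38   37   37    4    3    3    3   38   37   37   37   37   37   37   37   37]
 [ -23  -21  -19  -17  -14  -12   -9   -7  -10   -5    0    6    5    7   10   12   14   17   19   21   24]
 [-113 -112 -113 -112 -112 -113 -112 -112  -12  -11  -11  -11 -113 -112 -111 -112 -111 -112 -112 -112 -112]]
243
[[  37   37   37   37   38   37   38   37   11    9    9   10   37   37   37   37   66   37   37   38   37]
 [ -22  -20  -18  -16  -13  -11   -9   -7   -8   -4    0    5    5    7    9   11    0   16   18   20   22]
 [-117 -118 -118 -117 -118 -117 -119 -116  -43  -39  -39  -43 -116 -116 -117 -118 -197 -117 -117 -118 -117]]
249
[[  37   37   37   37   38   38   37   37   10    9    9    9   36   37   37   37   37   37   38   37   37]
 [ -21  -19  -17  -15  -12  -10   -8   -6   -8   -4    0    4    4    6    8   11   13   15   17   19   21]
 [-122 -121 -122 -122 -123 -123 -122 -121  -52  -49  -48  -48 -118 -122 -122 -122 -121 -122 -123 -123 -122]]
258
[[  37   37   37   37   37   37   37   37   33    9    9    9   35   37   37   37   37   37   37   37   37]
 [ -20  -18  -16  -14  -12  -10   -8   -6   -4   -4    0    4    4    6    8   10   12   14   16   18   20]
 [-128 -128 -128 -128 -128 -128 -128 -128 -118  -61  -60  -60 -123 -127 -128 -128 -128 -128 -128 -128 -128]]
```

View pics/w2c.png

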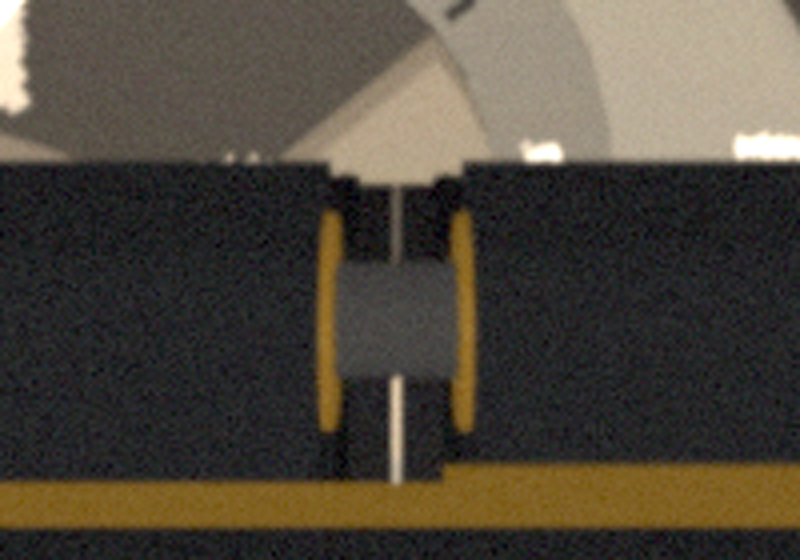

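```bash
python3 -c "
from h import *
np.set_printoptions(linewidth=250)
z=np.load('pics/w2.npz');pose=(z['tp'],z['R']);d=z['d']
for u in (266,272,286,292):
  C=(world('wrist',d,[(u,v) for v in range(236,262)],pose)-pose[0])@pose[1]
  print(u);print((1000*C).round().astype(int).T)
"
```

```text
266
[[   4    4    3   10   11   11   11   10   10   10   11   10   10   11   10   11   11   11   11   11   11   11   10   11   10   33]
 [  -9   -9   -9   -8   -7   -7   -7   -7   -7   -7   -7   -7   -7   -7   -7   -7   -7   -7   -7   -7   -7   -6   -6   -6   -6   -4]
 [ -12  -12  -12  -36  -39  -40  -41  -42  -44  -45  -48  -48  -50  -52  -53  -55  -57  -58  -59  -61  -61  -64  -63  -66  -65 -119]]
272
[[   4    3    3    2    1    9   10    9    9    9    9    9    9    9    9    9    9    9    9    9    9   10    9   10    9   32]
 [  -5   -5   -5   -5   -5   -4   -4   -4   -4   -4   -4   -4   -4   -4   -4   -4   -4   -4   -4   -4   -4   -4   -4   -4   -4   -2]
 [ -11  -11  -11  -12  -11  -35  -38  -39  -40  -42  -44  -44  -47  -49  -49  -51  -53  -53  -55  -56  -57  -60  -61  -62  -63 -119]]
286
[[   4    3    3    2    1    9    9    9    9    9    9    9    9    9    9    9    9    9    9    9    9    9    9    9    9   32]
 [   4    4    4    4    4    4    4    4    4    4    3    3    3    3    3    3    3    3    3    3    3    3    3    3    3    2]
 [ -11  -11  -12  -11  -11  -35  -38  -38  -41  -42  -44  -45  -46  -48  -50  -51  -52  -54  -55  -57  -58  -59  -60  -61  -62 -119]]
292
[[   4    3    2   10   11   11   11   10   10   10   11   11   10   11   10   10   11   11   11   11   11   11   10   10   11   32]
 [   8    8    8    7    7    7    7    7    7    7    6    6    6    6    6    6    6    6    6    6    6    6    6    6    6    3]
 [ -12  -10  -10  -36  -39  -40  -42  -41  -44  -45  -48  -50  -49  -53  -53  -54  -56  -58  -59  -61  -62  -62  -63  -65  -66 -118]]
```

Emit:
{"method": "drive_tool", "body": {
  "rows": [
    {"tx":0.41,"ty":-0.135,"tz":-0.2,"ax":0,"ay":0,"az":-0.12,"claw":0},
    {"tx":0.41,"ty":-0.135,"tz":0,"ax":0,"ay":0,"az":-0.12,"claw":0},
    {"tx":0.41,"ty":-0.135,"tz":0,"ax":0,"ay":0,"az":-0.12,"claw":0},
    {"tx":0.41,"ty":-0.135,"tz":0,"ax":0,"ay":0,"az":-0.12,"claw":0},
    {"tx":0.41,"ty":-0.135,"tz":0,"ax":0,"ay":0,"az":-0.12,"claw":0},
    {"tx":0.41,"ty":-0.135,"tz":0,"ax":0,"ay":0,"az":-0.12,"claw":0},
    {"tx":0.41,"ty":-0.135,"tz":0,"ax":0,"ay":0,"az":-0.12,"claw":0},
    {"tx":0.41,"ty":-0.135,"tz":0,"ax":0,"ay":0,"az":-0.12,"claw":0},
    {"tx":0.41,"ty":-0.135,"tz":0,"ax":0,"ay":0,"az":-0.12,"claw":0},
    {"tx":0.41,"ty":-0.135,"tz":0,"ax":0,"ay":0,"az":-0.12,"claw":0}
  ]
}}

```text
time_s: 5.25
tcp_pos: [0.5623, -0.0379, 0.1042]
ee_rot: [[0.643, -0.766, 0.001], [-0.766, -0.643, 0.0], [0.0, -0.001, -1.0]]
wrist_force: [-0.1, -0.5, -0.1]
gripper_width: 0.006
gripper_force: 0.0
```

Emit:
{"method": "drive_tool", "body": {
  "rows": [
    {"tx":0.41,"ty":-0.135,"tz":0,"ax":0,"ay":0,"az":-0.12,"claw":0},
    {"tx":0.41,"ty":-0.135,"tz":0,"ax":0,"ay":0,"az":-0.12,"claw":0},
    {"tx":0,"ty":0,"tz":0,"ax":0,"ay":0,"az":0,"claw":0}
  ]
}}

```text
time_s: 5.5
tcp_pos: [0.5704, -0.0421, 0.1041]
ee_rot: [[0.803, -0.595, 0.001], [-0.595, -0.803, -0.0], [0.001, -0.001, -1.0]]
wrist_force: [-0.8, -0.6, -0.1]
gripper_width: 0.009
gripper_force: 0.0
```

```bash
python3 st.py
```

```text
5.5 [ 0.57040819 -0.04210416  0.10409212] r 0.03554728796610008 phi -109.03194966508131 ytool -126.53475674955644 F [-0.81514168 -0.58843741 -0.11787622] [ 1.20143644e+01  2.11089456e+01 -1.39507397e+01  2.38763082e-02
 -5.48730699e+01  4.14371328e+01]
```

Emit:
{"method": "drive_tool", "body": {
  "rows": [
    {"tx":0,"ty":0,"tz":1,"ax":0,"ay":0,"az":0,"claw":0},
    {"tx":0,"ty":0,"tz":1,"ax":0,"ay":0,"az":0,"claw":0},
    {"tx":0,"ty":0,"tz":0.5,"ax":0,"ay":0,"az":0,"claw":0},
    {"tx":0,"ty":0,"tz":0,"ax":0,"ay":0,"az":0,"claw":0}
  ]
}}

```text
time_s: 5.83
tcp_pos: [0.5677, -0.0418, 0.0765]
ee_rot: [[0.8, -0.599, -0.004], [-0.599, -0.801, -0.0], [-0.003, 0.003, -1.0]]
wrist_force: [0.7, -0.2, 0.5]
gripper_width: 0.006
gripper_force: 0.0
```

Emit:
{"method": "drive_tool", "body": {
  "rows": [
    {"tx":0,"ty":0,"tz":0.5,"ax":0,"ay":0,"az":0,"claw":0},
    {"tx":0,"ty":0,"tz":0.5,"ax":0,"ay":0,"az":0,"claw":0},
    {"tx":0,"ty":0,"tz":0.3,"ax":0,"ay":0,"az":0,"claw":0},
    {"tx":0,"ty":0,"tz":0,"ax":0,"ay":0,"az":0,"claw":0}
  ]
}}

```text
time_s: 6.17
tcp_pos: [0.5689, -0.0417, 0.0649]
ee_rot: [[0.801, -0.599, -0.002], [-0.599, -0.801, -0.0], [-0.001, 0.001, -1.0]]
wrist_force: [-0.4, -0.2, 0.2]
gripper_width: 0.004
gripper_force: 0.0
```

```bash
python3 st.py; python3 -c "
from h import *
p,d=grab('wrist','w3');s=sense();pose=(np.array(s['tcp_pos']),np.array(s['ee_rot']))
for u in (272,286):
  C=world('wrist',d,[(u,v) for v in range(234,248,1)],pose)
  print((1000*C).round().astype(int).T)"
```

```text
6.1667 [ 0.56893377 -0.04173743  0.06487607] r 0.03571349073004447 phi -111.46068342108329 ytool -126.78417315517635 F [-0.35426594 -0.15487903  0.15964698] [ 1.20649896e+01  2.35789788e+01 -1.66057272e+01 -1.43445991e-02
 -4.99060545e+01  4.11600482e+01]
[[582 581 580 580 579 579 578 580 580 580 580 580 580 580]
 [-46 -45 -45 -44 -44 -44 -43 -44 -44 -44 -44 -45 -44 -44]
 [ 95  94  94  93  94  94  94 100 102 104 106 108 108 110]]
[[576 576 576 575 574 574 573 575 575 575 575 575 575 576]
 [-52 -52 -51 -51 -50 -50 -50 -50 -51 -51 -51 -50 -51 -51]
 [ 93  94  94  93  94  94  93 100 103 105 106 106 109 111]]
```

Emit:
{"method": "drive_tool", "body": {
  "rows": [
    {"tx":-0.352,"ty":0.074,"tz":0,"ax":0,"ay":0,"az":0.1,"claw":0},
    {"tx":-0.352,"ty":0.074,"tz":0,"ax":0,"ay":0,"az":0.1,"claw":0},
    {"tx":-0.352,"ty":0.074,"tz":0,"ax":0,"ay":0,"az":0.1,"claw":0},
    {"tx":-0.352,"ty":0.074,"tz":0,"ax":0,"ay":0,"az":0.1,"claw":0},
    {"tx":-0.352,"ty":0.074,"tz":0,"ax":0,"ay":0,"az":0.1,"claw":0},
    {"tx":-0.352,"ty":0.074,"tz":0,"ax":0,"ay":0,"az":0.1,"claw":0},
    {"tx":-0.352,"ty":0.074,"tz":0,"ax":0,"ay":0,"az":0.1,"claw":0},
    {"tx":-0.352,"ty":0.074,"tz":0,"ax":0,"ay":0,"az":0.1,"claw":0},
    {"tx":-0.352,"ty":0.074,"tz":0,"ax":0,"ay":0,"az":0.1,"claw":0},
    {"tx":-0.352,"ty":0.074,"tz":0,"ax":0,"ay":0,"az":0.1,"claw":0}
  ]
}}

```text
time_s: 7.05
tcp_pos: [0.5471, -0.0157, 0.0662]
ee_rot: [[-0.076, -0.997, -0.001], [-0.997, 0.076, -0.001], [0.001, 0.001, -1.0]]
wrist_force: [-1.2, -2.8, 1.4]
gripper_width: 0.006
gripper_force: 1.5
```

```bash
cat > mk.py <<'E'
from h import *
# mark angle from scene camera: darkest angle on dial top within its lit neighbourhood; also raw around
import sys
lo,hi=int(sys.argv[1]),int(sys.argv[2])
p,d=grab('scene','s_'+sys.argv[3]);g=cv2.cvtColor(p,cv2.COLOR_RGB2GRAY)
c=camera_params('scene');K=np.array(c['intrinsics']);R=np.array(c['R']);t=np.array(c['t'])
def prof(r0,r1,z,aa):
    out=[]
    for a in aa:
        rr=np.linspace(r0,r1,15);X=np.c_[.582+rr*np.cos(np.radians(a)),-.0085+rr*np.sin(np.radians(a)),np.full(15,z)]@R.T+t
        u=X@K.T;u=(u[:,:2]/u[:,2:]).astype(np.float32)
        out.append(cv2.remap(g,u[:,:1],u[:,1:],1).mean())
    return np.array(out)
aa=np.arange(lo,hi,1.);m=prof(.028,.047,.113,aa);w=np.clip(np.median(m)-m-25,0,None)
i=m.argmin();k=abs(aa-aa[i])<8;print('mark',(aa*w)[k].sum()/w[k].sum(),m.min(),np.median(m))
aa=np.arange(-40,10,1.);m=prof(.058,.068,.088,aa);w=np.clip(np.median(m)-m-25,0,None);i=m.argmin();k=abs(aa-aa[i])<8;print('line',(aa*w)[k].sum()/w[k].sum(),m.min(),np.median(m))
E
python3 st.py; python3 mk.py 30 80 a
```

```text
7.05 [ 0.54714484 -0.01572012  0.06615576] r 0.03559511341354787 phi -168.29690216363733 ytool 175.65788915573296 F [-1.24088242 -2.80098468  1.38393851] [ 15.36457862  21.51993613 -19.86493381   0.07375279 -48.68257136
 -19.75538662]
mark 64.55500169549 13.333333333333334 126.5
line -16.165079781994876 40.06666666666667 215.3
```

Emit:
{"method": "drive_tool", "body": {
  "rows": [
    {"tx":-0.352,"ty":0.074,"tz":0,"ax":0,"ay":0,"az":0.1,"claw":0},
    {"tx":-0.352,"ty":0.074,"tz":0,"ax":0,"ay":0,"az":0.1,"claw":0},
    {"tx":-0.352,"ty":0.074,"tz":0,"ax":0,"ay":0,"az":0.1,"claw":0},
    {"tx":-0.352,"ty":0.074,"tz":0,"ax":0,"ay":0,"az":0.1,"claw":0},
    {"tx":-0.352,"ty":0.074,"tz":0,"ax":0,"ay":0,"az":0.1,"claw":0},
    {"tx":-0.352,"ty":0.074,"tz":0,"ax":0,"ay":0,"az":0.1,"claw":0},
    {"tx":-0.352,"ty":0.074,"tz":0,"ax":0,"ay":0,"az":0.1,"claw":0},
    {"tx":-0.352,"ty":0.074,"tz":0,"ax":0,"ay":0,"az":0.1,"claw":0},
    {"tx":-0.352,"ty":0.074,"tz":0,"ax":0,"ay":0,"az":0.1,"claw":0},
    {"tx":-0.352,"ty":0.074,"tz":0,"ax":0,"ay":0,"az":0.1,"claw":0}
  ]
}}

```text
time_s: 7.93
tcp_pos: [0.5561, 0.0174, 0.0655]
ee_rot: [[-0.879, -0.476, -0.005], [-0.476, 0.879, -0.001], [0.004, 0.001, -1.0]]
wrist_force: [-5.2, -0.0, 1.6]
gripper_width: 0.004
gripper_force: 1.9
```

```bash
python3 st.py; python3 mk.py -12 50 b
```

```text
7.9333 [0.55612508 0.01737342 0.06546863] r 0.03659160004549955 phi 135.0016564507699 ytool 118.45142618063367 F [-5.15926574 -0.00675189  1.60631737] [ 1.84546534e+01  2.24411638e+01 -1.84075526e+01 -5.22363209e-02
 -4.94177271e+01 -7.99689630e+01]
mark 5.351557093425605 57.13333333333333 233.53333333333333
line -16.167707520166534 39.733333333333334 216.4
```

Emit:
{"method": "drive_tool", "body": {
  "rows": [
    {"tx":-0.175,"ty":0.042,"tz":0,"ax":0,"ay":0,"az":0.05,"claw":0},
    {"tx":-0.175,"ty":0.042,"tz":0,"ax":0,"ay":0,"az":0.05,"claw":0},
    {"tx":-0.175,"ty":0.042,"tz":0,"ax":0,"ay":0,"az":0.05,"claw":0},
    {"tx":-0.175,"ty":0.042,"tz":0,"ax":0,"ay":0,"az":0.05,"claw":0},
    {"tx":-0.175,"ty":0.042,"tz":0,"ax":0,"ay":0,"az":0.05,"claw":0},
    {"tx":0,"ty":0,"tz":0,"ax":0,"ay":0,"az":0,"claw":0}
  ]
}}

```text
time_s: 8.48
tcp_pos: [0.5641, 0.0231, 0.0654]
ee_rot: [[-0.968, -0.249, -0.003], [-0.249, 0.968, -0.0], [0.003, 0.001, -1.0]]
wrist_force: [-3.7, 0.9, 0.6]
gripper_width: 0.006
gripper_force: 1.9
```

```bash
python3 st.py; python3 mk.py -40 30 c; python3 -c "
from h import *
q=np.load('pics/s_c.npz')['p'];print(q.shape);cv2.imwrite('pics/c3.png',cv2.resize(q[180:260,240:330,::-1],None,fx=7,fy=7,interpolation=2))"
```

```text
8.4833 [0.56409993 0.02309602 0.06543049] r 0.03631419917293041 phi 119.53282265226684 ytool 104.43231246406131 F [-3.67397654  0.85153003  0.57062749] [ 1.87560504e+01  2.30856295e+01 -1.73250353e+01 -6.35803708e-02
 -4.97541521e+01 -9.42825382e+01]
mark -13.513191929643044 48.0 234.06666666666666
line -16.166547950527747 39.93333333333333 217.03333333333333
(420, 560, 3)
```

View pics/c3.png

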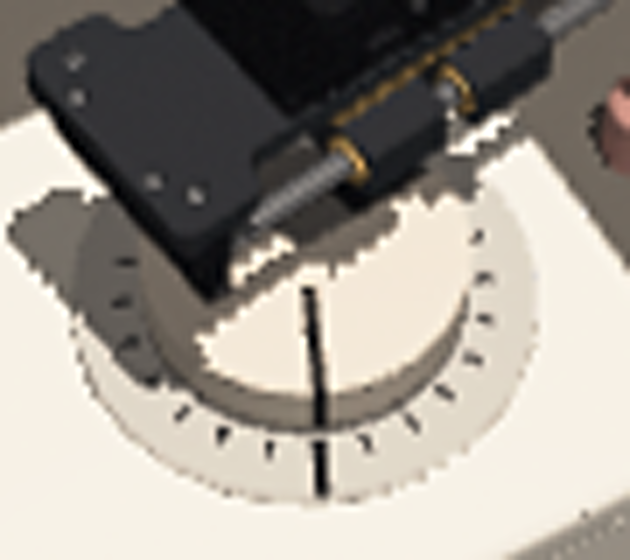

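```bash
cat > fit.py <<'E'
from h import *
def fit(n,f,pose=None,A0=(.582,-.0085),a0=-15,pr=1):
    g=cv2.cvtColor(np.load(f'pics/{f}.npz')['p'],cv2.COLOR_RGB2GRAY).astype(np.float32)
    c=camera_params(n);K=np.array(c['intrinsics'])
    if n=='wrist':
        T=np.array(c['tool_from_camera']);M=np.eye(4);M[:3,:3]=pose[1];M[:3,3]=pose[0];Q=np.linalg.inv(M@T);R,t=Q[:3,:3],Q[:3,3]
    else: R,t=np.array(c['R']),np.array(c['t'])
    e=np.array([np.cos(np.radians(a0)),np.sin(np.radians(a0))]);nrm=np.array([-e[1],e[0]])
    res={}
    for nm,r0,r1,z in (('mark',.018,.046,.113),('line',.056,.067,.088)):
        P=[];ss=np.arange(-.009,.0091,.0004)
        for r in np.arange(r0,r1,.001):
            X=np.c_[np.array(A0)+r*e+ss[:,None]*nrm,np.full(len(ss),z)]@R.T+t
            u=X@K.T;u=(u[:,:2]/u[:,2:]).astype(np.float32);m=cv2.remap(g,u[:,:1],u[:,1:],1)[:,0]
            w=np.clip(np.median(m)*.75-m,0,None)
            if w.sum()>30:P.append((r,(w*ss).sum()/w.sum()))
        P=np.array(P);k=np.polyfit(P[:,0],P[:,1],1);sd=np.std(P[:,1]-np.polyval(k,P[:,0]))
        res[nm]=k
        if pr:print(n,nm,'dir',a0+np.degrees(np.arctan(k[0])),'offset at 0/50mm (mm)',1e3*k[1],1e3*np.polyval(k,.05),'sd',1e3*sd,len(P))
    return res
if __name__=='__main__': fit('scene','s_c')
E
python3 fit.py
```

```text
scene mark dir -18.787773706475576 offset at 0/50mm (mm) 3.3589848647961813 0.04870490062610636 sd 0.10269196007156335 28
scene line dir -21.677402180074647 offset at 0/50mm (mm) 6.019853045407246 0.16619450702308036 sd 0.05633899582585889 12
```

Emit:
{"method": "drive_tool", "body": {
  "rows": [
    {"tx":0.4,"ty":0,"tz":0,"ax":0,"ay":0,"az":0,"claw":0},
    {"tx":0.4,"ty":0,"tz":0,"ax":0,"ay":0,"az":0,"claw":0},
    {"tx":0,"ty":0,"tz":-1,"ax":0,"ay":0,"az":0,"claw":0},
    {"tx":0,"ty":0,"tz":-2,"ax":0,"ay":0,"az":0,"claw":0},
    {"tx":0,"ty":0,"tz":-3,"ax":0,"ay":0,"az":0,"claw":0},
    {"tx":-2,"ty":-0.5,"tz":-3,"ax":0,"ay":0,"az":0,"claw":0},
    {"tx":-3.5,"ty":-1,"tz":-1,"ax":0,"ay":0,"az":0,"claw":0},
    {"tx":-3.5,"ty":-1,"tz":0,"ax":0,"ay":0,"az":0,"claw":0},
    {"tx":-2,"ty":0,"tz":0,"ax":0,"ay":0,"az":0,"claw":0},
    {"tx":0,"ty":0,"tz":0,"ax":0,"ay":0,"az":0,"claw":0}
  ]
}}

```text
time_s: 9.37
tcp_pos: [0.6746, 0.0243, 0.166]
ee_rot: [[-0.969, -0.248, 0.004], [-0.248, 0.969, 0.0], [-0.004, -0.001, -1.0]]
wrist_force: [-0.4, 1.4, -0.3]
gripper_width: 0.008
gripper_force: 0.0
```

```bash
python3 st.py; python3 -c "
from h import *
from fit import fit
grab('wrist','w4');z=np.load('pics/w4.npz');grab('scene','s4')
cv2.imwrite('pics/w4s.png',z['p'][:260,:,::-1])
for A in ((.582,-.0085),):
  try: fit('scene','s4')
  except Exception as e: print(e)
  fit('wrist','w4',(z['tp'],z['R']))"
```

```text
9.3667 [0.67461432 0.02434243 0.16595862] r 0.09826513884986847 phi 19.525272525990474 ytool 104.34158987950052 F [-0.38649503  1.3946122  -0.33300081] [ 1.57857609e+01  2.76087354e+01  6.18050680e+00  5.39237701e-02
 -6.83529900e+01 -9.14638815e+01]
scene mark dir 9.181766265136545 offset at 0/50mm (mm) -15.53312148489092 6.918646460000219 sd 0.6445000659102346 28
scene line dir -20.146741966100578 offset at 0/50mm (mm) 4.394993563019744 -0.10850551694259383 sd 0.06742964174667636 12
wrist mark dir -19.341379524821935 offset at 0/50mm (mm) 2.205506830032218 -1.5903286346969878 sd 0.027566065478122882 28
wrist line dir -19.376025267777646 offset at 0/50mm (mm) 2.3182175875836224 -1.508027640830354 sd 0.037640859887092336 12
```

View pics/w4s.png

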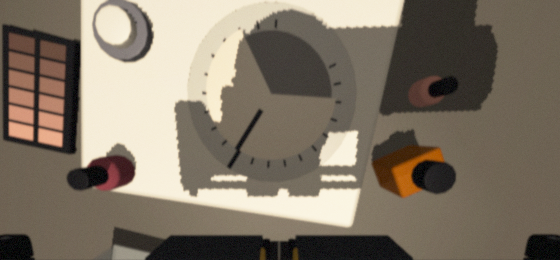

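Emit:
{"method": "drive_tool", "body": {
  "rows": [
    {"tx":2.94,"ty":-2.53,"tz":0,"ax":0,"ay":0,"az":0,"claw":0},
    {"tx":2.94,"ty":-2.53,"tz":0,"ax":0,"ay":0,"az":0,"claw":0},
    {"tx":2.94,"ty":-2.53,"tz":0,"ax":0,"ay":0,"az":0,"claw":0},
    {"tx":2.94,"ty":-2.53,"tz":0,"ax":0,"ay":0,"az":0,"claw":0},
    {"tx":2.94,"ty":-2.53,"tz":0,"ax":0,"ay":0,"az":0,"claw":0},
    {"tx":0,"ty":0,"tz":3,"ax":0,"ay":0,"az":0,"claw":0},
    {"tx":0,"ty":0,"tz":2.5,"ax":0,"ay":0,"az":0,"claw":0},
    {"tx":0,"ty":0,"tz":1.5,"ax":0,"ay":0,"az":0,"claw":0},
    {"tx":0,"ty":0,"tz":0.5,"ax":0,"ay":0,"az":0,"claw":0},
    {"tx":0,"ty":0,"tz":0,"ax":0,"ay":0,"az":0,"claw":0}
  ]
}}

```text
time_s: 10.3
tcp_pos: [0.558, -0.1349, 0.0903]
ee_rot: [[-0.969, -0.248, -0.002], [-0.248, 0.969, -0.0], [0.002, 0.0, -1.0]]
wrist_force: [0.1, 0.3, 0.6]
gripper_width: 0.007
gripper_force: 0.0
```

Emit:
{"method": "drive_tool", "body": {
  "rows": [
    {"tx":-0.5,"ty":-0.1,"tz":0.3,"ax":0,"ay":0,"az":0,"claw":0},
    {"tx":0,"ty":0,"tz":0.7,"ax":0,"ay":0,"az":0,"claw":0},
    {"tx":0,"ty":0,"tz":0.5,"ax":0,"ay":0,"az":0,"claw":0},
    {"tx":0,"ty":0,"tz":0,"ax":0,"ay":0,"az":0,"claw":0}
  ]
}}

```text
time_s: 10.63
tcp_pos: [0.5639, -0.1342, 0.0749]
ee_rot: [[-0.969, -0.247, -0.001], [-0.247, 0.969, 0.0], [0.001, 0.001, -1.0]]
wrist_force: [-0.6, -0.2, -0.3]
gripper_width: 0.001
gripper_force: 0.0
```

Emit:
{"method": "drive_tool", "body": {
  "rows": [
    {"tx":0,"ty":0,"tz":0.25,"ax":0,"ay":0,"az":0,"claw":0},
    {"tx":0,"ty":0,"tz":0.25,"ax":0,"ay":0,"az":0,"claw":0},
    {"tx":0,"ty":0,"tz":0.2,"ax":0,"ay":0,"az":0,"claw":0},
    {"tx":0,"ty":0,"tz":0,"ax":0,"ay":0,"az":0,"claw":0},
    {"tx":0,"ty":0,"tz":0,"ax":0,"ay":0,"az":0,"claw":0}
  ]
}}

```text
time_s: 11.05
tcp_pos: [0.5649, -0.1345, 0.0693]
ee_rot: [[-0.969, -0.248, 0.001], [-0.248, 0.969, -0.0], [-0.001, -0.0, -1.0]]
wrist_force: [-1.0, 0.4, 3.8]
gripper_width: 0.006
gripper_force: 1.6
```

Emit:
{"method": "drive_tool", "body": {
  "rows": [
    {"tx":0,"ty":0,"tz":0.2,"ax":0,"ay":0,"az":0,"claw":0},
    {"tx":0,"ty":0,"tz":0.2,"ax":0,"ay":0,"az":0,"claw":0},
    {"tx":0,"ty":0,"tz":0,"ax":0,"ay":0,"az":0,"claw":0},
    {"tx":0,"ty":0,"tz":0,"ax":0,"ay":0,"az":0,"claw":0}
  ]
}}

```text
time_s: 11.38
tcp_pos: [0.5649, -0.1345, 0.0666]
ee_rot: [[-0.969, -0.248, 0.001], [-0.248, 0.969, -0.001], [-0.001, -0.001, -1.0]]
wrist_force: [-3.1, 1.8, 11.3]
gripper_width: 0.004
gripper_force: 5.4
```

Emit:
{"method": "drive_tool", "body": {
  "rows": [
    {"tx":0,"ty":0,"tz":0.1,"ax":0,"ay":0,"az":0,"claw":0},
    {"tx":0,"ty":0,"tz":0.1,"ax":0,"ay":0,"az":0,"claw":0},
    {"tx":0,"ty":0,"tz":0,"ax":0,"ay":0,"az":0,"claw":0},
    {"tx":0,"ty":0,"tz":0,"ax":0,"ay":0,"az":0,"claw":0}
  ]
}}

```text
time_s: 11.72
tcp_pos: [0.565, -0.1346, 0.0664]
ee_rot: [[-0.969, -0.249, 0.002], [-0.249, 0.969, -0.001], [-0.002, -0.001, -1.0]]
wrist_force: [-6.5, 3.6, 19.5]
gripper_width: 0.007
gripper_force: 9.7
```

Bottomed out (position holds at 0.0664 while force rises to 20 N). Release and move clear.

Emit:
{"method": "drive_tool", "body": {
  "rows": [
    {"tx":0,"ty":0,"tz":-0.5,"ax":0,"ay":0,"az":0,"claw":0},
    {"tx":0,"ty":0,"tz":-1,"ax":0,"ay":0,"az":0,"claw":0},
    {"tx":0,"ty":0,"tz":-2,"ax":0,"ay":0,"az":0,"claw":0},
    {"tx":0,"ty":0,"tz":-3,"ax":0,"ay":0,"az":0,"claw":0},
    {"tx":0,"ty":0,"tz":-3,"ax":0,"ay":0,"az":0,"claw":0},
    {"tx":-2,"ty":2,"tz":0,"ax":0,"ay":0,"az":0,"claw":0},
    {"tx":-3,"ty":2.5,"tz":0,"ax":0,"ay":0,"az":0,"claw":0},
    {"tx":-3,"ty":2.5,"tz":0,"ax":0,"ay":0,"az":0,"claw":0},
    {"tx":-3,"ty":2.5,"tz":0,"ax":0,"ay":0,"az":0,"claw":0},
    {"tx":0,"ty":0,"tz":0,"ax":0,"ay":0,"az":0,"claw":0}
  ]
}}

```text
time_s: 12.55
tcp_pos: [0.6508, -0.0105, 0.1563]
ee_rot: [[-0.968, -0.252, 0.001], [-0.252, 0.968, 0.001], [-0.001, 0.0, -1.0]]
wrist_force: [0.5, -0.3, 0.3]
gripper_width: 0.005
gripper_force: 0.0
```

```bash
python3 -c "
from h import *
from fit import fit
p,d=grab('wrist','w5');z=np.load('pics/w5.npz');pose=(z['tp'],z['R'])
fit('wrist','w5',pose)
c=camera_params('wrist');K=np.array(c['intrinsics']);T=np.array(c['tool_from_camera'])
X=(np.array([.5645,-.1345,.107])-pose[0])@pose[1];X=(X-T[:3,3])@T[:3,:3];u=K@X;u=u[:2]/u[2];print(u,world('wrist',d,[u],pose) if (u>0).all() else '')
print(sense()['wrist_force'],sense()['time_s'],z['tp'])
cv2.imwrite('pics/w5s.png',z['p'][:300,:,::-1])"
```

```text
wrist mark dir -19.241213146046782 offset at 0/50mm (mm) 1.9142593473248863 -1.793672255308211 sd 0.02863387926386897 28
wrist line dir -25.234762009932695 offset at 0/50mm (mm) 8.217626692202888 -0.810114362048444 sd 0.3913422231735151 12
[147.26461798  68.94311982] [[ 0.56453942 -0.13430931  0.10743789]]
[-0.8511963  -0.95758815 -0.2304582 ] 12.6 [ 0.65075848 -0.01048604  0.15633387]
```

View pics/w5s.png

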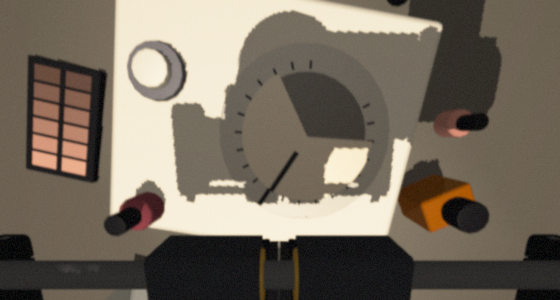

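```bash
python3 -c "
from station import *
print(finish_job())"
```

```text
the job is handed in; nothing more can be done
None
```

I turned the dial clockwise until its mark lined up with the long line, within about 0.1 mm and 0.1° in a close-up wrist image. I then pressed the start button fully down, it came back up, and I handed the job in at 12.6 s with the arm clear of everything and the cosmetics not touched.

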